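# Set a lathe tool to length in the setting fixture

### The arm

A 6-joint arm with a two-finger parallel gripper is mounted at the origin on a cart in front of the work surface, level with it; the furniture and walls round the work are solid. World frame = base frame: x ahead of the robot, y to its left, z up, the work surface at z = 0. Lengths are in m, angles in degrees, forces in N, time in s.
With the tool pointing down it reaches from about 0.275 to 0.825 m from the base axis. Payload 4.9 kg.
Tool frame: the origin (TCP) lies on the front face of the gripper's body, between the roots of the fingers; the fingertips stand 73 mm ahead of it and the grasp point (between the pads) lies r.tcp_to_grasp ahead of it (r.tcp_to_grasp is the distance from the TCP to the grasp point, in m); z points along the fingers, y is the line along which they close (so a half turn about z gives the same grasp; the last joint's range is limited). The gripper opens to 85 mm and grips with 20 to 120 N. Pads are 22 mm wide; open, the fingers measure 114 mm over their backs; the gripper's body (76 mm by 85 mm) begins 54 mm behind the grasp point. The pads swing forward as they close: fully open they stand 13 mm farther back than shut.
Start: joints at [65.764, 18.69, -11.035, 60.275, 0, 82.311], TCP at [0.157, 0.527, 0.304] pointing down, gripper open.
Joint ranges: [-152.03, 152.03], [-55.5, 102.48], [-74.3, 77.21], [-110.64, 120.58], [-84.22, 78.4], [-180, 180]. Speed limits (degrees/s): [147.25, 147.25, 180, 180, 180, 180].

### API

Orientations are given as a 3x3 rotation matrix whose columns are the frame's x, y, z axes.
In Python, from station import r gives the robot as it stands.
- The arm moves only by the shell command python3 shift.py 'ROWS'. ROWS is a JSON object whose key "deltas" holds a list of rows, 1 to 5 of them, each of 7 numbers: dx, dy, dz in units of 25 mm, then a rotation vector rx, ry, rz in units of 4 degrees, then the opening from 0.0 (shut) to 1.0 (fully open); each row is the pose to reach, as a shift and turn from the pose commanded when the command began, along the tool's axes at that moment; what a row does not reach only later rows make up. A row lasts 1/10 s, in which the tool goes at most 0.05 m and 8.59 degrees, less where a joint would pass 70% of its speed; a pose out of reach is approached as far as the arm can. The fingers move at their own pace and stop on an object; the grip force is fixed at half the most. Time passes only in rows, so rows that do not move let the fingers close. It prints the time, the measured TCP pose, the force, the opening and the grip force at its end. Input that does not fit is refused with a message, and nothing moves.
- r.sense(): the state, without advancing time (a new reading comes with each control period).
- r.get_image(name): name is "scene" or "top" or "wrist"; returns the picture (480x640x3 uint8, red, green, blue); there is no depth.
- r.get_calibration(name): a dict with "fx", "fy", "cx", "cy" (pixels), "k1" (the pictures are not rectified: a ray, as slopes to the right and down, at radius r is drawn at 1 + k1 r^2 times it, then the intrinsics apply), "R" (3x3) and "t" (3): a world point X has camera coordinates R X + t; the wrist camera has in their place "hand_eye" (4x4, takes a point from camera to tool coordinates, whose origin is the TCP and whose axes are the flange's). Camera axes: x right, y down, z forward; pixel columns grow to the right and rows downward; lengths in m; the calibration is good to about 2 mm. A picture is of the moment at which its call begins: read the wrist's pose just before it. get_calibration takes no time and is no camera call.
- r.finish_job(): hands the job in; it is judged then, once.
The state is a dict: "time": time; "joint_pos": joint angles; "qvel": joint speeds; "joint_efforts": joint torques, N m; "ee_pos": TCP position; "tcp_rot": TCP orientation; "wrist_force": force on the tool from outside, world axes, zero at the start; "wrist_torque": the same for the moment, N m; "width": opening from 0.0 (shut) to 1.0 (fully open); "finger_force": force on a finger pad.
Only numpy, scipy, OpenCV 4.12 (cv2) and the standard library are available. Lean on these libraries where they do the work, as an engineer would, in place of code of your own. Each camera call takes 0.05 s, during which the arm holds its last target. There are 200 camera calls.

### The job

Set the lathe tool that lies loose on the plate of the setting fixture: push it up to the rail and along it, through between cam and rail, until the shank lies flat along the rail and the tip rests gently against the brass stop, then push the cam lever round to its end position so that it locks the tool there. Only push, with the fingertips or the outside of the fingers: the tool stays flat on the plate and is never lifted, and nothing else on the bench is disturbed.

Things in the scene. Friction and masses are not known exactly. Their poses are not given: they have to be found in the camera images.
- fixture: Tool-setting fixture, fixed to the bench: steel base plate 12 mm thick, x -0.100..0.026, y -0.190..0.135 in its frame. Origin on the bench under the rail's guiding face; x points across the plate to the rail (roughly away from the robot), y along the rail to the stop (roughly to the robot's left). When seated, the tool has its centre line at x = -0.007, tip at y = 0.100, butt at y = -0.025.
- rail (a point): Top edge of the rail's guiding face at mid-length (fixture x 0, y -0.0475), 9 mm above the plate, so 5 mm lower than the top of the shank. The rail is a bar 20 mm wide (fixture x 0..0.020), from y -0.190 to 0.095; its guiding face is the plane x = 0 and faces the robot.
- brass_stop: Brass stop screw, fixed to the fixture; origin at the centre of the flat end face (12 mm across), which faces the tool (-y of the fixture); 9 mm above the plate, 7 mm in front of the rail's face. The block that carries it stands 32 mm above the plate, behind the face.
- pivot (a point): Axis of the cam lever at the plate's top; 36 mm in front of the rail's face, 45 mm short of the stop. The cam is a steel disc 32 mm across, its top 7 mm above the plate, centred 7 mm off this axis; hub over it (22 mm across) to 27 mm above the plate. With the lever open the gap between cam and rail is 21 to 23 mm: the 14 mm shank enters it only when about in line with the rail.
- cam (a joint): Cam lever angle: 0 fully open, 1.9 end position (locked). Grows counter-clockwise from above: the lever points to the robot and somewhat left at 0 (150 deg from the fixture's x axis), passes the robot's side and ends pointing right, along the tool. From about 1.5 the cam squeezes the seated shank on the rail. Pushing the knob takes about 3 N at first, up to 10 N near the end. Stays where left.
- knob (a point): Centre of the black ball knob on the lever's end: 24 mm across, 66 mm from the pivot axis, 33 mm above the plate (45 mm above the bench). The bar to it is 9 mm thick and rises from 18 mm above the plate at the hub. Moves with the lever.
- lathe_tool: The lathe tool to be set: square steel shank 14 x 14 mm, 125 mm long, about 0.14 kg, lying on the plate to the right of the cam, somewhat off the rail and askew. Origin at the centre of its underside; x points along it towards the cutting tip, z up.
- tool_tip (a point): Middle of the cutting end of that tool (62.5 mm from its centre, 7 mm above its underside).
- tool_butt (a point): Middle of the plain end of that tool (62.5 mm from its centre, 7 mm above its underside).
- collet: Bystander, leave it alone: tapered steel collet, 33 mm wide, 31 mm high, left of the fixture. Origin at the centre of its underside.
- spring: Bystander, leave it alone: coil spring standing upright, 47 mm wide, 58 mm high. Origin at the centre of its underside.
- drill_box: Bystander, leave it alone: green sheet-metal drill box, 68 x 91 x 33 mm, behind the fixture. Origin at the centre of its underside.
- pliers: Bystander, leave it alone: green-handled pliers lying flat, 166 x 54 x 13 mm, right of the fixture. Origin at the centre of its underside.
- spare_tool: Bystander, leave it alone: another lathe tool, 115 x 13 x 13 mm, lying on the bench at the far right. Origin at the centre of its underside.
- arbor: Bystander, leave it alone: dark collet arbor standing upright, 56 mm wide, 105 mm high. Origin at the centre of its underside.

How it is judged:
By the outcome, as a careful person would: the job done as asked, in the order asked, and still so for the second after the job is handed in, with the robot touching nothing.
It also fails if it takes over 64 s, if anything falls off the work surface, if the arm or the gripper's body presses on something with over 40 N, if the wrist force passes 120 N, or if a joint passes its speed limit or range.

## Working session

There is one attempt and no reset: what is moved stays moved. The work goes in short steps, Python scripts to look and compute and a shell command to move; the robot and the scene stay as the last step left them, time stands still between calls to the robot, and variables do not carry over. Pictures are saved under pics/ and viewed, at most 10 in all, crops included, and the job is handed in when it is done.

```bash
ls; mkdir -p pics
python3 - <<'E'
from station import r
import cv2
for n in ["top","scene"]:
    cv2.imwrite(f"pics/{n}0.png", r.get_image(n)[:,:,::-1]); c=r.get_calibration(n); print(n,c)
s=r.sense(); print(s, r.tcp_to_grasp)
print(r.get_calibration("wrist"))
E
```

```text
pics
shift.py
station.py
top {'fx': 583.6985566212566, 'fy': 583.6985566212566, 'cx': 320.3839052175653, 'cy': 239.14050885852862, 'k1': -0.17804076935313562, 'R': array([[ 0.02751704, -0.99945781,  0.01808033],
       [-0.98578968, -0.03013031, -0.16526002],
       [ 0.16571518, -0.01327594, -0.98608429]]), 't': array([-0.18236686,  0.5600446 ,  1.07334276])}
scene {'fx': 559.2668930555024, 'fy': 559.2668930555024, 'cx': 320.08698280651856, 'cy': 250.79489745599065, 'k1': -0.06824293132927138, 'R': array([[ 0.84695138, -0.53145346,  0.01518471],
       [-0.39082087, -0.64168741, -0.65992145],
       [ 0.36046137,  0.55298688, -0.75118114]]), 't': array([-0.56959513,  0.15211265,  1.12192261])}
{'time': 0.1, 'joint_pos': array([ 6.57641642e+01,  1.87273168e+01, -1.10864020e+01,  6.02748539e+01,
        3.26888993e-04,  8.23131065e+01]), 'qvel': array([ 0.03380875, -0.01785611,  0.10579558, -0.04397002,  0.04690643,
        0.05811936]), 'joint_efforts': array([ 1.31793640e-03, -4.44238508e+01,  2.63037837e+01,  7.89333688e-03,
       -9.06614355e-05,  6.94920089e-06]), 'ee_pos': arra
[... 265 characters left out ...]
92,  0.76539657, -0.33093614]), 'wrist_torque': array([-0.01499925, -0.04182322,  0.02098184]), 'finger_force': 0.0, 'width': 1.0011797048848603} 0.0539
{'fx': 432.21351161929465, 'fy': 432.21351161929465, 'cx': 321.70611525794305, 'cy': 238.39672359856348, 'k1': -0.09824704191042942, 'hand_eye': array([[ 6.34636286e-05, -9.48375802e-01, -3.17148758e-01,
         8.22306335e-02],
       [ 9.99999984e-01,  1.12944176e-04, -1.37632248e-04,
        -2.12866697e-04],
       [ 1.66347198e-04, -3.17148744e-01,  9.48375794e-01,
        -7.00796987e-02],
       [ 0.00000000e+00,  0.00000000e+00,  0.00000000e+00,
         1.00000000e+00]])}
```
View pics/top0.png

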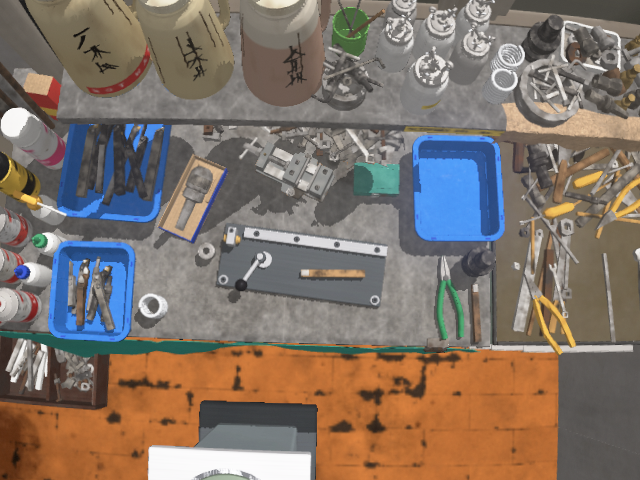

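View pics/scene0.png

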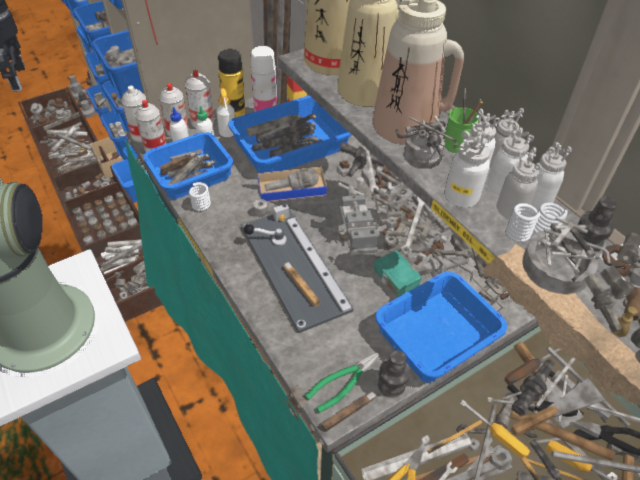

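The top view shows the fixture from about (218,228) to (387,305). The tool runs from (300,272) to (365,274), the knob is at (241,285) and the hub at (264,259). I'll enlarge that area.

Run:
```python
import cv2
i=cv2.imread("pics/top0.png")[215:315,205:400]
cv2.imwrite("pics/top0c.png",cv2.resize(i,None,fx=4.1,fy=4.1,interpolation=cv2.INTER_CUBIC)[:, :800])
```

View pics/top0c.png

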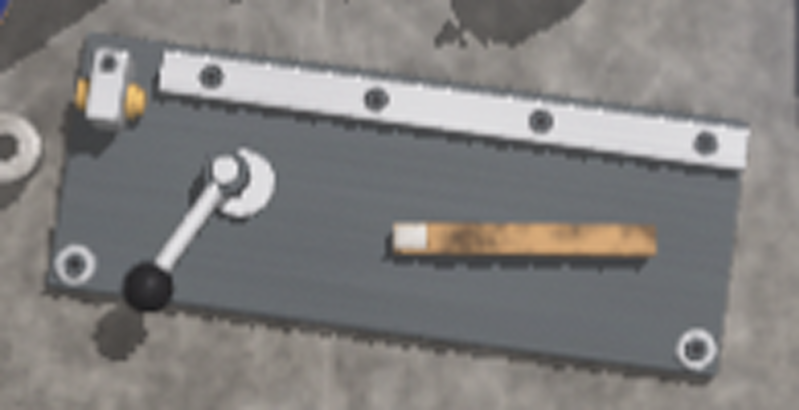

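The crop shows, in crop pixels:
- **Rail top:** (161,92), (744,170), (165,50) and (750,127).
- **Hub top and knob:** (226,170) and (148,287).
- **Tool top face:** from (392,239) at the tip to (656,239) at the butt.
- **Stop face:** about (145,100).

```bash
cat > h.py <<'E'
import numpy as np, cv2
from station import r
def ray(n,uv,pose=None):
    c=r.get_calibration(n); K=np.array([[c["fx"],0,c["cx"]],[0,c["fy"],c["cy"]],[0,0,1]])
    p=cv2.undistortPoints(np.array(uv,float).reshape(-1,1,2),K,np.array([c["k1"],0,0,0.]))[:,0]
    d=np.c_[p,np.ones(len(p))]
    if n=="wrist":
        T=c["hand_eye"]; P,Rt=pose; R=Rt@T[:3,:3]; o=P+Rt@T[:3,3]; return o,d@R.T
    return -c["R"].T@c["t"], d@c["R"]
def onz(n,uv,z,pose=None):
    o,d=ray(n,uv,pose); z=np.broadcast_to(z,len(d)); s=(z-o[2])/d[:,2]; return (o+d*s[:,None])[:,:2]
def fit(F,W):  # fixture xy -> world: W = o + R(a) F
    F,W=np.array(F),np.array(W); f,w=F.mean(0),W.mean(0); A=F-f;B=W-w
    a=np.arctan2((A[:,0]*B[:,1]-A[:,1]*B[:,0]).sum(),(A*B).sum()); R=np.array([[np.cos(a),-np.sin(a)],[np.sin(a),np.cos(a)]])
    return a,w-R@f,R,W-(F@R.T+w-R@f)
E
python3 - <<'E'
from h import *
np.set_printoptions(precision=4,suppress=True)
cr=lambda L:np.array(L)/4.1+[205,215]-0.4
F=[(0,.095),(0,-.19),(.02,.095),(.02,-.19),(.026,.135),(-.1,.135),(-.1,-.19),(-.036,.055)]
z=[.021]*4+[.012]*3+[.039]
uv=cr([(161,92),(744,170),(165,50),(750,127),(88,33),(52,285),(714,372),(226,170)])
a,o,R,e=fit(F,onz("top",uv,z)); print("fix",np.degrees(a),o); print(e*1000)
f=lambda W:(W-o)@R
print("tool tip,butt, knob, stop",f(onz("top",cr([(392,239),(656,239),(148,287),(145,100)]),[.026,.026,.045,.021]))*1000)
print(onz("top",cr([(392,239),(656,239),(148,287)]),[.026,.026,.045]), -r.get_calibration("top")["R"].T@r.get_calibration("top")["t"])
E
```

```text
fix -5.843465904069129 [ 0.5603 -0.1086]
[[-0.6579 -1.437 ]
 [-1.0406  1.0075]
 [ 0.0339 -0.3136]
 [ 0.0462  0.3379]
 [-1.0371 -0.3273]
 [ 0.8672 -2.2819]
 [ 1.831   2.9509]
 [-0.0425  0.0635]]
tool tip,butt, knob, stop [[ -56.6516  -26.3514]
 [ -40.2792 -150.569 ]
 [ -95.9756   82.5547]
 [  -5.3853  100.5702]]
[[ 0.5012 -0.129 ]
 [ 0.5049 -0.2542]
 [ 0.4732 -0.0167]] [ 0.3792 -0.1511  1.1543]
```

```bash
cat >> h.py <<'E'
from scipy.spatial.transform import Rotation as Ro
A=np.radians(-5.84); O=np.array([.5603,-.1086]); RF=np.array([[np.cos(A),-np.sin(A)],[np.sin(A),np.cos(A)]])
def go(x,y,z,yaw=0):  # shift in tool axes to TCP at fixture x,y (mm), world z (mm), tool y at fixture y + yaw
    s=r.sense(); P,R=s["ee_pos"],s["tcp_rot"]; a=A+np.radians(90+yaw)
    ty=np.array([np.cos(a),np.sin(a),0]); tz=np.array([0,0,-1.]); Rt=np.c_[np.cross(ty,tz),ty,tz]
    W=np.r_[O+RF@(np.array([x,y])/1000),z/1000]
    print("shift m",np.round(R.T@(W-P),4),"rot deg",np.round(Ro.from_matrix(R.T@Rt).as_rotvec(degrees=True),2))
def where():
    s=r.sense(); f=RF.T@(s["ee_pos"][:2]-O)*1000; t=RF.T@s["tcp_rot"][:2,1]
    print("t",s["time"],"fix mm",f.round(1),"z",round(s["ee_pos"][2]*1000,1),"yaw",round(np.degrees(np.arctan2(t[1],t[0]))-90,1),"F_fix",(RF.T@s["wrist_force"][:2]).round(1),s["wrist_force"][2].round(1),"w",round(s["width"],2))
E
python3 -c "
from h import *
where(); go(-90,-85,150)"
```

```text
t 0.1 fix mm [-466.4  591.1] z 303.2 yaw -10.7 F_fix [-0.5  0.7] -0.3 w 1.0
shift m [-0.4955 -0.5941  0.154 ] rot deg [ -0.09  -0.02 -10.71]
```

Careful with the scale: shifts go in units of 25 mm and turns go in units of 4 degrees. That gives: -0.18 m is -7.2, -0.15 m is -6.

```bash
python3 shift.py '{"deltas":[[-1.2,-1.44,0,0,0,0,1],[-2.4,-2.88,0,0,0,0,1],[-3.6,-4.32,0,0,0,0,1],[-4.8,-5.76,0,0,0,0,1],[-6,-7.2,0,0,0,0,1]]}'; python3 shift.py '{"deltas":[[-1.2,-1.44,0,0,0,0,1],[-2.4,-2.88,0,0,0,0,1],[-3.6,-4.32,0,0,0,0,1],[-4.8,-5.76,0,0,0,0,1],[-6,-7.2,0,0,0,0,1]]}'; python3 shift.py '{"deltas":[[-1.2,-1.44,0.4,0,0,0,1],[-2.4,-2.88,0.8,0,0,0,1],[-3.6,-4.32,1.2,0,0,0,1],[-4.8,-5.76,1.6,0,0,-1.25,1],[-6,-7.2,2.4,0,0,-2.675,1]]}';  python3 -c "
from h import *
where(); go(-90,-85,110)"
```

```text
time: 0.6
ee_pos: [0.2492, 0.3102, 0.3036]
tcp_rot: [[-0.959, 0.284, -0.0], [0.284, 0.959, -0.0], [-0.0, -0.0, -1.0]]
wrist_force: [0.9, -0.7, -0.1]
width: 0.999
finger_force: 0.0
time: 1.1
ee_pos: [0.3418, 0.0949, 0.3039]
tcp_rot: [[-0.959, 0.285, 0.0], [0.285, 0.959, 0.0], [-0.0, 0.0, -1.0]]
wrist_force: [0.9, 0.0, -1.0]
width: 1.0
finger_force: 0.0
time: 1.6
ee_pos: [0.4348, -0.1201, 0.2445]
tcp_rot: [[-0.995, 0.099, 0.002], [0.099, 0.995, -0.001], [-0.002, -0.001, -1.0]]
wrist_force: [1.4, 0.5, 0.3]
width: 0.996
finger_force: 0.0
t 1.6 fix mm [-123.6  -24.2] z 244.5 yaw 0.2 F_fix [1.3 0.6] 0.3 w 1.0
shift m [-0.0332 -0.0608  0.1346] rot deg [-0.03  0.13  0.17]
```

To row units: -0.04 m is -1.6, -0.033 m is -1.32.

```bash
python3 shift.py '{"deltas":[[-0.6,-0.8,0,0,0,0,1],[-1.32,-1.6,0,0,0,0,1],[-1.32,-1.6,0,0,0,0,1]]}';  python3 -c "
from h import *
where(); s=r.sense(); np.savez('w1.npz',P=s['ee_pos'],R=s['tcp_rot']); cv2.imwrite('pics/w1.png',r.get_image('wrist')[:,:,::-1]); go(-90,-85,90)"
```

```text
time: 1.9
ee_pos: [0.4642, -0.1637, 0.2438]
tcp_rot: [[-0.994, 0.105, 0.001], [0.105, 0.994, -0.001], [-0.001, -0.001, -1.0]]
wrist_force: [1.0, -0.5, -0.9]
width: 0.997
finger_force: 0.0
t 1.9 fix mm [-90.  -64.5] z 243.8 yaw -0.2 F_fix [ 1.  -0.4] -0.9 w 1.0
shift m [-0.0015 -0.022   0.1537] rot deg [ 0.02 -0.03 -0.12]
```

View pics/w1.png

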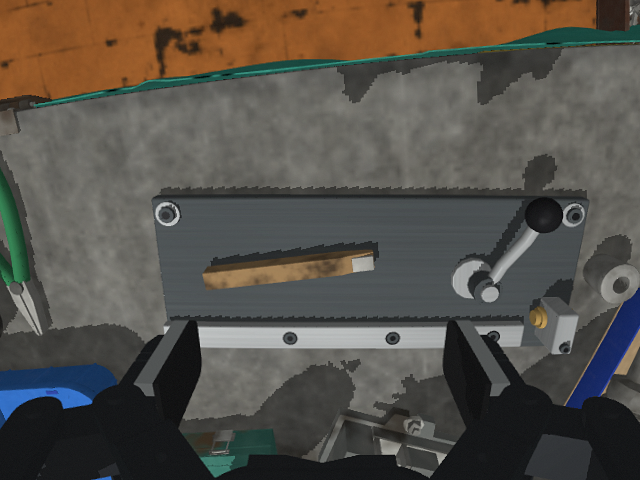

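The wrist view at z=0.244 shows the tool from butt (208,277) to tip (373,262). The rail's near top edge runs from (165,326) to (522,324), the knob is at (543,215), the hub top at (488,293) and the stop at (536,317). I'll refine the fit with these.

Run:
```python
from h import *
np.set_printoptions(precision=4,suppress=True)
d=np.load('w1.npz'); p=(d['P'],d['R'])
F=[(0,.095),(0,-.19),(.02,.095),(-.1,.135),(-.1,-.19),(-.036,.055)]
z=[.021]*3+[.012]*2+[.039]
a,o,R,e=fit(F,onz("wrist",[(522,324),(165,326),(523,346),(589,198),(153,197),(488,293)],z,p)); print("fix",np.degrees(a),o); print(e*1000)
uv=[(205,279),(374,260),(543,215)]
for f in (lambda W:(W-o)@R, lambda W:(W-O)@RF): print(f(onz("wrist",uv,[.02,.02,.045],p))*1000)
```

```text
fix -5.88120674158467 [ 0.5579 -0.1081]
[[-0.4098 -2.7253]
 [ 0.701   1.9987]
 [ 0.2989  1.5037]
 [ 0.0516 -1.403 ]
 [-0.1575  2.4403]
 [-0.4842 -1.8145]]
[[ -39.3589 -152.5017]
 [ -54.4614  -27.1066]
 [ -95.6211   81.273 ]]
[[ -41.9426 -152.1933]
 [ -56.9549  -26.7874]
 [ -98.0367   81.6218]]
```

```bash
sed -i 's/O=np.array(\[.5603,-.1086\])/O=np.array([.5592,-.1083])/' h.py; python3 shift.py '{"deltas":[[0,-0.88,1.6,0,0,0,1],[0,-0.88,3.2,0,0,0,1],[0,-0.88,4.8,0,0,0,1],[0,-0.88,6,0,0,0,1]]}'; python3 shift.py '{"deltas":[[0,0,0.12,0,0,0,1],[0,0,0.24,0,0,0,1],[0,0,0.36,0,0,0,1]]}'; python3 -c "
from h import *
where(); go(-88,-87,80)"
```

```text
time: 2.35
ee_pos: [0.4587, -0.1812, 0.0923]
tcp_rot: [[-0.995, 0.101, -0.002], [0.101, 0.995, 0.002], [0.002, 0.001, -1.0]]
wrist_force: [-1.1, 0.3, -0.1]
width: 0.999
finger_force: 0.0
time: 2.65
ee_pos: [0.4613, -0.1829, 0.0866]
tcp_rot: [[-0.995, 0.101, 0.002], [0.101, 0.995, -0.001], [-0.002, -0.001, -1.0]]
wrist_force: [-0.5, -0.4, -0.4]
width: 1.001
finger_force: 0.0
t 2.65 fix mm [-89.8 -84.2] z 86.6 yaw 0.0 F_fix [-0.4 -0.4] -0.4 w 1.0
shift m [-0.0018 -0.0028  0.0066] rot deg [-0.05  0.12  0.03]
```

```bash
for i in 1; do python3 shift.py '{"deltas":[[0,0,0.08,0,0,0,1],[0,0,0.08,0,0,0,1]]}'; python3 shift.py '{"deltas":[[0,0,0.08,0,0,0,1],[0,0,0.08,0,0,0,1]]}';python3 shift.py '{"deltas":[[0,0,0.08,0,0,0,1],[0,0,0.08,0,0,0,1]]}'; python3 shift.py '{"deltas":[[0,0,0.08,0,0,0,1],[0,0,0.08,0,0,0,1]]}'; done | grep -E "ee_pos|force"; python3 -c "
from h import *
where()"
```

```text
ee_pos: [0.461, -0.183, 0.0842]
wrist_force: [0.5, -0.2, -0.7]
finger_force: 0.0
ee_pos: [0.4605, -0.1829, 0.0815]
wrist_force: [-0.6, -0.2, -0.2]
finger_force: 0.0
ee_pos: [0.4603, -0.1827, 0.0791]
wrist_force: [-0.4, 0.5, 0.3]
finger_force: 0.0
ee_pos: [0.4602, -0.1827, 0.077]
wrist_force: [0.5, 0.2, 0.6]
finger_force: 0.0
t 3.45 fix mm [-90.9 -84.1] z 77.0 yaw -0.0 F_fix [0.4 0.2] 0.6 w 1.0
```

```bash
python3 shift.py '{"deltas":[[-0.4,-0.16,0,0,0,0,1],[-0.72,-0.16,0,0,0,0,1],[-1.04,-0.16,0,0,0,0,1],[-1.36,-0.16,0,0,0,0,1],[-1.68,-0.16,0,0,0,0,1]]}' | grep -E "force|time"; python3 shift.py '{"deltas":[[-0.2,0,0,0,0,0,1],[-0.4,0,0,0,0,0,1],[-0.56,0,0,0,0,0,1],[-0.72,0,0,0,0,0,1],[-0.72,0,0,0,0,0,1]]}' | grep -E "force|time"; python3 -c "
from h import *
where()"
```

```text
time: 3.95
wrist_force: [-2.2, -0.3, 1.6]
finger_force: 1.4
time: 4.45
wrist_force: [-0.7, -0.0, -0.1]
finger_force: 0.0
t 4.45 fix mm [-30.  -88.2] z 77.3 yaw 0.0 F_fix [-0.7 -0.1] -0.1 w 1.0
```

```bash
for k in 1; do python3 shift.py '{"deltas":[[-0.06,0,0,0,0,0,1],[-0.06,0,0,0,0,0,1]]}'; python3 shift.py '{"deltas":[[-0.06,0,0,0,0,0,1],[-0.06,0,0,0,0,0,1]]}'; python3 shift.py '{"deltas":[[-0.06,0,0,0,0,0,1],[-0.06,0,0,0,0,0,1]]}'; python3 shift.py '{"deltas":[[-0.06,0,0,0,0,0,1],[-0.06,0,0,0,0,0,1]]}'; done | grep -E "ee_pos|wrist"; python3 -c "
from h import *
where()"
```

```text
ee_pos: [0.5211, -0.193, 0.0773]
wrist_force: [-0.7, 0.8, 1.5]
ee_pos: [0.5227, -0.1932, 0.0773]
wrist_force: [-0.9, 0.0, 0.3]
ee_pos: [0.5243, -0.1934, 0.0773]
wrist_force: [-1.5, 0.2, 0.7]
ee_pos: [0.5249, -0.1934, 0.0771]
wrist_force: [-4.8, 1.1, 3.0]
t 5.25 fix mm [-25.4 -88.1] z 77.1 yaw -0.0 F_fix [-4.8  0.6] 3.0 w 1.0
```

```bash
python3 shift.py '{"deltas":[[-0.04,0,0,0,0,0,1],[-0.04,0,0,0,0,0,1]]}' | grep wrist; python3 -c "
from h import *
where()"; python3 shift.py '{"deltas":[[0.6,0,0,0,0,0,1],[0.6,0,-1.6,0,0,0,1],[0.6,0,-3.2,0,0,0,0],[0.6,-1.6,-4,0,0,0,0],[0.6,-3.4,-4,0,0,0,0]]}'; python3 shift.py '{"deltas":[[0,0,0,0,0,0,0],[0,0,0,0,0,0,0],[0,0,0,0,0,0,0]]}'; python3 -c "
from h import *
where(); s=r.sense(); np.savez('w2.npz',P=s['ee_pos'],R=s['tcp_rot']); cv2.imwrite('pics/w2.png',r.get_image('wrist')[:,:,::-1]); where(); go(-13,-178,95)"
```

```text
wrist_force: [-7.5, 0.2, 4.5]
t 5.45 fix mm [-25.2 -88.1] z 77.1 yaw -0.1 F_fix [-7.5 -0.6] 4.5 w 1.0
time: 5.95
ee_pos: [0.5061, -0.2779, 0.1816]
tcp_rot: [[-0.995, 0.098, 0.008], [0.098, 0.995, -0.004], [-0.008, -0.003, -1.0]]
wrist_force: [1.0, -0.7, -0.0]
width: 0.513
finger_force: 0.0
time: 6.25
ee_pos: [0.503, -0.2759, 0.1768]
tcp_rot: [[-0.995, 0.101, -0.0], [0.101, 0.995, 0.001], [0.0, 0.001, -1.0]]
wrist_force: [-0.6, -0.5, -0.8]
width: 0.006
finger_force: 0.0
t 6.25 fix mm [ -38.8 -172.4] z 176.8 yaw 0.0 F_fix [-0.6 -0.5] -0.8 w 0.01
t 6.3 fix mm [ -38.9 -172.1] z 176.7 yaw 0.1 F_fix [0.4 0. ] 0.0 w -0.0
shift m [-0.0259 -0.006   0.0817] rot deg [ 0.06 -0.04  0.06]
```

View pics/w2.png

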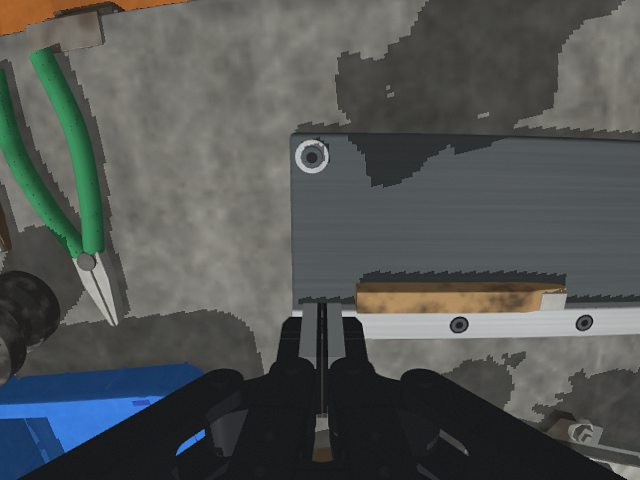

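Run:
```python
from h import *
d=np.load('w2.npz'); p=(d['P'],d['R'])
print(((onz("wrist",[(357,289),(357,284),(565,289),(291,134),(293,308)],[.026,.026,.026,.012,.012],p)-O)@RF*1000).round(1))
```

```text
[[ -17.3 -152.5]
 [ -20.3 -152.6]
 [ -16.2  -30.7]
 [-101.3 -188.8]
 [   2.  -189.8]]
```

To row units: -0.004 m is -0.16, 0.08 m is 3.2.

```bash
python3 shift.py '{"deltas":[[-1,-0.16,0.8,0,0,0,0],[-1,-0.16,2.4,0,0,0,0],[-1,-0.16,3.2,0,0,0,0],[-1,-0.16,3.2,0,0,0,0]]}' | grep wrist; python3 -c "
from h import *
where()"; python3 shift.py '{"deltas":[[0,0,0.16,0,0,0,0],[0,0,0.28,0,0,0,0],[0,0,0.28,0,0,0,0]]}' | grep wrist;  python3 -c "
from h import *
where(); go(-14,-176,89)"
```

```text
wrist_force: [-1.1, -0.1, -0.0]
t 6.7 fix mm [ -15.9 -174.6] z 93.7 yaw 0.1 F_fix [-1.1 -0.2] -0.0 w -0.0
wrist_force: [-0.8, 0.9, -0.2]
t 7.0 fix mm [ -13.2 -177.2] z 91.2 yaw 0.0 F_fix [-0.8  0.8] -0.2 w 0.0
shift m [0.0008 0.0012 0.0022] rot deg [-0.04  0.08  0.01]
```

To row units: 0.035 m is 1.4, 0.028 m is 1.12.

```bash
python3 shift.py '{"deltas":[[0,0.28,0.04,0,0,0,0],[0,0.56,0.04,0,0,0,0],[0,0.84,0.04,0,0,0,0],[0,1.12,0.04,0,0,0,0],[0,1.4,0.04,0,0,0,0]]}' | grep wrist;python3 shift.py '{"deltas":[[0,0.28,0,0,0,0,0],[0,0.56,0,0,0,0,0],[0,0.84,0,0,0,0,0],[0,1.12,0,0,0,0,0],[0,1.12,0,0,0,0,0]]}' | grep wrist; python3 -c "
from h import *
where(); s=r.sense(); np.savez('w3.npz',P=s['ee_pos'],R=s['tcp_rot']); cv2.imwrite('pics/w3.png',r.get_image('wrist')[:,:,::-1])"
```

```text
wrist_force: [-0.6, -2.7, 1.9]
wrist_force: [0.6, -1.4, 2.7]
t 8.0 fix mm [ -13.5 -113.2] z 89.5 yaw 0.1 F_fix [ 0.7 -1.3] 2.7 w 0.0
```

View pics/w3.png

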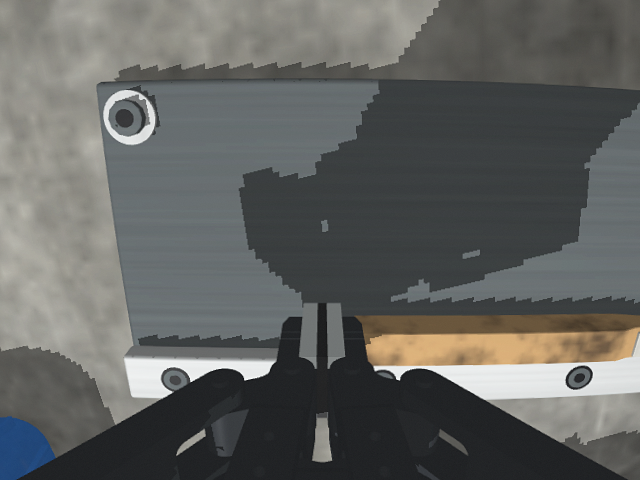

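The shank still lies parallel to the rail, with the near top edge from (363,333) to (640,327) and the finger flat on the butt at x≈363. I'll continue through the gap.

To row units: -0.001 m is -0.04, 0.035 m is 1.4.

```bash
python3 shift.py '{"deltas":[[0,0.28,0,0,0,0,0],[0,0.56,0,0,0,0,0],[0,0.84,0,0,0,0,0],[-0.02,1.12,0,0,0,0,0],[-0.04,1.4,0,0,0,0,0]]}' | grep wrist;python3 shift.py '{"deltas":[[0,0.24,0,0,0,0,0],[0,0.48,0,0,0,0,0],[0,0.72,0,0,0,0,0],[0,0.92,0,0,0,0,0],[0,1.04,0,0,0,0,0]]}' | grep wrist; python3 -c "
from h import *
where()"
```

```text
wrist_force: [-2.2, -4.6, 3.8]
wrist_force: [-2.0, -3.7, 3.1]
t 9.05 fix mm [-12.9 -52.7] z 89.2 yaw 0.0 F_fix [-1.6 -3.9] 3.1 w 0.0
```

```bash
for k in 1; do python3 shift.py '{"deltas":[[0,0.08,0,0,0,0,0],[0,0.16,0,0,0,0,0],[0,0.2,0,0,0,0,0],[0,0.24,0,0,0,0,0],[0,0.28,0,0,0,0,0]]}';  python3 -c "
from h import *
where()";  python3 shift.py '{"deltas":[[0,0.04,0,0,0,0,0],[0,0.08,0,0,0,0,0],[0,0.08,0,0,0,0,0]]}';  python3 -c "
from h import *
where()"; done | grep fix
```

```text
t 9.55 fix mm [-12.9 -46.3] z 89.2 yaw -0.0 F_fix [-2.3 -5.2] 3.0 w 0.0
t 9.85 fix mm [-12.8 -44. ] z 89.2 yaw -0.0 F_fix [-1.5 -3.2] 3.0 w -0.0
```

```bash
w() { python3 -c "
from h import *
where()"; }; { python3 shift.py '{"deltas":[[0,0.04,0,0,0,0,0],[0,0.04,0,0,0,0,0]]}'; w;  python3 shift.py '{"deltas":[[0,0.04,0,0,0,0,0],[0,0.04,0,0,0,0,0]]}'; w;  python3 shift.py '{"deltas":[[0,0.04,0,0,0,0,0],[0,0.04,0,0,0,0,0]]}'; w; } | grep fix
```

```text
t 10.05 fix mm [-12.8 -43. ] z 89.2 yaw -0.0 F_fix [-1.4 -3. ] 2.3 w -0.0
t 10.25 fix mm [-12.8 -42.1] z 89.2 yaw -0.0 F_fix [-1.9 -4. ] 3.2 w 0.0
t 10.45 fix mm [-12.8 -41.1] z 89.2 yaw -0.0 F_fix [-2.  -4.2] 3.3 w 0.0
```

```bash
w() { python3 -c "
from h import *
where()"; }; { python3 shift.py '{"deltas":[[0,0.04,0,0,0,0,0],[0,0.04,0,0,0,0,0]]}'; w;  python3 shift.py '{"deltas":[[0,0.04,0,0,0,0,0],[0,0.04,0,0,0,0,0]]}'; w; } | grep fix
```

```text
t 10.65 fix mm [-12.8 -40.1] z 89.2 yaw 0.0 F_fix [-1.8 -3.7] 2.1 w 0.0
t 10.85 fix mm [-12.8 -39.1] z 89.2 yaw -0.0 F_fix [-2.2 -3.6] 3.3 w 0.0
```

```bash
w() { python3 -c "
from h import *
where()"; }; { python3 shift.py '{"deltas":[[0,0.04,0,0,0,0,0],[0,0.04,0,0,0,0,0]]}'; w;  python3 shift.py '{"deltas":[[0,0.04,0,0,0,0,0],[0,0.04,0,0,0,0,0]]}'; w; } | grep fix
```

```text
t 11.05 fix mm [-12.8 -38.1] z 89.2 yaw -0.0 F_fix [-1.5 -4.5] 2.7 w -0.0
t 11.25 fix mm [-12.8 -37.2] z 89.2 yaw -0.0 F_fix [-2.1 -3. ] 2.0 w -0.0
```

```bash
w() { python3 -c "
from h import *
where()"; }; { python3 shift.py '{"deltas":[[0,0.028,0,0,0,0,0],[0,0.028,0,0,0,0,0]]}'; w;  python3 shift.py '{"deltas":[[0,0.028,0,0,0,0,0],[0,0.028,0,0,0,0,0]]}'; w; python3 shift.py '{"deltas":[[0,0.028,0,0,0,0,0],[0,0.028,0,0,0,0,0]]}'; w; } | grep fix
```

```text
t 11.45 fix mm [-12.8 -37. ] z 89.3 yaw -0.0 F_fix [-2.5 -6.4] 2.9 w 0.0
t 11.65 fix mm [-12.8 -36.8] z 89.3 yaw -0.0 F_fix [-3.  -7.9] 2.8 w -0.0
t 11.85 fix mm [-12.8 -36.6] z 89.3 yaw -0.1 F_fix [-2.2 -9.9] 2.2 w 0.0
```

```bash
python3 shift.py '{"deltas":[[0,-0.16,0,0,0,0,0],[0,-0.48,0,0,0,0,0],[0,-0.48,-1.6,0,0,0,0],[0,-0.48,-3.2,0,0,0,0],[0.8,0.8,-4.4,0,0,0,0]]}' |grep wrist; python3 shift.py '{"deltas":[[1.2,0.8,0,0,0,0,0],[2.8,1.2,-0.8,0,0,0,0],[2.8,1.2,-0.8,0,0,0,0],[2.8,1.2,-0.8,0,0,0,0]]}' |grep wrist; python3 -c "
from h import *
where(); s=r.sense(); np.savez('w4.npz',P=s['ee_pos'],R=s['tcp_rot']); cv2.imwrite('pics/w4.png',r.get_image('wrist')[:,:,::-1]); print(s['joint_pos']); go(-80,113,160,-27)"
```

```text
wrist_force: [1.6, 1.1, 0.3]
wrist_force: [0.6, -0.3, 0.4]
t 12.75 fix mm [-102.5   15.5] z 219.9 yaw 0.0 F_fix [ 0.7 -0.2] 0.4 w -0.0
[-19.32178408  14.45101693 -30.44751802  44.98780569   0.08619004
 -13.51874687]
shift m [-0.0217  0.0979  0.0597] rot deg [ 0.07  0.11 27.01]
```

View pics/w4.png

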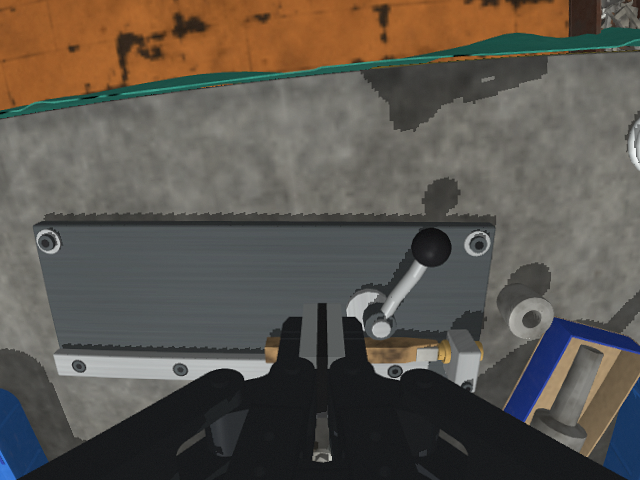

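The tool lies along the rail with its tip at the brass stop, around (440,352). The knob is at (431,247) and the hub top at (380,327), with the lever still open.

```bash
python3 - <<'E'
from h import *
d=np.load('w4.npz'); p=(d['P'],d['R'])
f=((onz("wrist",[(431,247),(380,327),(265,340),(264,350)],[.045,.039,.026,.026],p)-O)@RF*1000); print(f.round(1)); v=f[0]-f[1]; print(np.degrees(np.arctan2(v[1],v[0])),np.hypot(*v));
E
python3 shift.py '{"deltas":[[-0.44,1.8,0,0,0,2,0],[-0.88,3.6,0,0,0,4,0],[-0.88,3.92,0.8,0,0,6,0],[-0.88,3.92,2,0,0,6.75,0],[-0.88,3.92,2.4,0,0,6.75,0]]}' | grep time;python3 shift.py '{"deltas":[[0,0,0,0,0,0,0],[0,0,0,0,0,0,0]]}' |grep wrist; python3 -c "
from h import *
where(); go(-80,114,109,-27)"
```

```text
[[-97.   81.7]
 [-38.5  54.2]
 [-20.5 -24.4]
 [-12.2 -25.5]]
154.74880598404772 64.61984704986705
time: 13.3
wrist_force: [0.4, -0.3, 0.4]
t 13.5 fix mm [-80.  112.5] z 159.4 yaw -27.0 F_fix [ 0.5 -0.3] 0.4 w 0.0
shift m [0.0006 0.0014 0.0504] rot deg [ 0.01 -0.01 -0.01]
```

```bash
w() { python3 -c "
from h import *
where()"; };  python3 shift.py '{"deltas":[[0,0,0.8,0,0,0,0],[0,0,1.6,0,0,0,0],[0,0,2,0,0,0,0],[0,0,2,0,0,0,0]]}' | grep wrist; w; { python3 shift.py '{"deltas":[[0,-0.12,0,0,0,0,0],[0,-0.24,0,0,0,0,0],[0,-0.28,0,0,0,0,0]]}'; w; python3 shift.py '{"deltas":[[0,-0.08,0,0,0,0,0],[0,-0.08,0,0,0,0,0]]}'; w; python3 shift.py '{"deltas":[[0,-0.08,0,0,0,0,0],[0,-0.08,0,0,0,0,0]]}'; w; } | grep fix; python3 -c "
from h import *
P=np.array([-36,55]); s=r.sense(); f=RF.T@(s['ee_pos'][:2]-O)*1000-P; a=np.radians(153); e=np.array([np.cos(a),np.sin(a)]); t=np.array([-e[1],e[0]]); print('r',f@e,'d',-f@t)"
```

```text
wrist_force: [-0.2, -0.5, 0.0]
t 13.9 fix mm [-80.9 112.6] z 109.0 yaw -27.0 F_fix [-0.2 -0.6] 0.0 w 0.0
t 14.2 fix mm [-83.5 106.3] z 110.1 yaw -27.0 F_fix [-0.4  1.3] 1.0 w -0.0
t 14.4 fix mm [-84.7 104.7] z 109.6 yaw -27.0 F_fix [ 0.4 -0.3] -0.7 w 0.0
t 14.6 fix mm [-85.4 103.4] z 109.4 yaw -27.0 F_fix [0.7 0.7] 0.2 w -0.0
r 65.99049354805737 d 20.692455077671443
```

```bash
w() { python3 -c "
from h import *
where()"; };  { python3 shift.py '{"deltas":[[0,-0.08,0,0,0,0,0],[0,-0.08,0,0,0,0,0]]}'; w; python3 shift.py '{"deltas":[[0,-0.08,0,0,0,0,0],[0,-0.08,0,0,0,0,0]]}'; w; python3 shift.py '{"deltas":[[0,-0.08,0,0,0,0,0],[0,-0.08,0,0,0,0,0]]}'; w; } | grep fix
python3 - <<'E'
import numpy as np
r,d=66,24
for D in np.radians([5,10,15,20,25]): print(np.degrees(D), ((r*(np.cos(D)-1)+d*np.sin(D))/1e3).round(4), (-(r*np.sin(D)-d*(np.cos(D)-1))/1e3).round(4))
E
```

```text
t 14.8 fix mm [-86.5 101.6] z 109.4 yaw -27.0 F_fix [1.3 3. ] 0.9 w -0.0
t 15.0 fix mm [-87.6  99.6] z 109.3 yaw -27.0 F_fix [0.5 2.8] 2.0 w -0.0
t 15.2 fix mm [-88.6  97.7] z 109.2 yaw -27.0 F_fix [-0.1  3.2] 2.3 w 0.0
5.0 0.0018 -0.0058
10.0 0.0032 -0.0118
14.999999999999998 0.004 -0.0179
20.0 0.0042 -0.024
25.0 0.004 -0.0301
```

```bash
cat >> h.py <<'E'
def lev(phi,d=24,rr=66):
    a=np.radians(phi); e=np.array([np.cos(a),np.sin(a)]); t=np.array([-e[1],e[0]]); f=np.array([-36,55])+rr*e-d*t
    go(f[0],f[1],109,phi-180)
E
python3 -c "
from h import *
lev(165);lev(170)"
```

```text
shift m [ 0.0033 -0.0044  0.0002] rot deg [-1.000e-02 -1.000e-02 -1.201e+01]
shift m [ 0.0039 -0.0105  0.0002] rot deg [-1.000e-02 -1.000e-02 -1.701e+01]
```

Now the arc, in 25° commands.

To row units: -0.0105 m is -0.42, -0.0044 m is -0.176, -17 degrees is -4.25.

```bash
w() { python3 -c "
from h import *
where()"; };  { python3 shift.py '{"deltas":[[0.08,-0.08,0,0,0,-1.5,0],[0.132,-0.176,0,0,0,-3,0],[0.156,-0.42,0,0,0,-4.25,0]]}'; w; python3 shift.py '{"deltas":[[0.072,-0.232,0,0,0,-1.25,0],[0.128,-0.472,0,0,0,-2.5,0],[0.16,-0.716,0,0,0,-3.75,0],[0.168,-0.96,0,0,0,-5,0],[0.16,-1.204,0,0,0,-6.25,0]]}'; w; } | grep fix; python3 -c "
from h import *
lev(195);lev(220)"
```

```text
t 15.5 fix mm [-96.4  90.3] z 109.3 yaw -9.8 F_fix [1.2 2.5] 0.8 w 0.0
t 16.0 fix mm [-105.7   61. ] z 109.3 yaw 15.2 F_fix [0.9 2.9] 0.7 w 0.0
shift m [0.0002 0.0001 0.0003] rot deg [0.   0.03 0.2 ]
shift m [ 0.0043 -0.03    0.0003] rot deg [ -0.     0.03 -24.8 ]
```

Careful with the scale: shifts go in units of 25 mm and turns go in units of 4 degrees. That gives: -0.0301 m is -1.204, -0.024 m is -0.96, -25 degrees is -6.25.

```bash
w() { python3 -c "
from h import *
where()"; };  { python3 shift.py '{"deltas":[[0.072,-0.232,0,0,0,-1.25,0],[0.128,-0.472,0,0,0,-2.5,0],[0.16,-0.716,0,0,0,-3.75,0],[0.168,-0.96,0,0,0,-5,0],[0.16,-1.204,0,0,0,-6.25,0]]}'; w; python3 shift.py '{"deltas":[[0.04,-0.12,0,0,0,-0.625,0],[0.072,-0.232,0,0,0,-1.25,0],[0.1,-0.36,0,0,0,-1.875,0],[0.128,-0.472,0,0,0,-2.5,0],[0.16,-0.716,0,0,0,-3.75,0]]}'; w; } | grep fix; python3 -c "
from h import *
lev(235);lev(245);lev(250)"
```

```text
t 16.5 fix mm [-102.3   31.1] z 109.2 yaw 40.2 F_fix [-0.6  2.5] 1.4 w 0.0
t 17.0 fix mm [-94.7  15.1] z 109.0 yaw 55.2 F_fix [-1.5  2.6] 1.9 w 0.0
shift m [-0.0003 -0.0012 -0.    ] rot deg [ 0.13 -0.05  0.18]
shift m [ 0.0029 -0.013  -0.0001] rot deg [ 0.14 -0.04 -9.82]
shift m [ 0.0037 -0.0191 -0.0001] rot deg [  0.14  -0.03 -14.82]
```

```bash
w() { python3 -c "
from h import *
where()"; };  { python3 shift.py '{"deltas":[[0.02,-0.1,0,0,0,-0.5,0],[0.04,-0.2,0,0,0,-1,0],[0.072,-0.3,0,0,0,-1.5,0],[0.096,-0.408,0,0,0,-2,0],[0.116,-0.52,0,0,0,-2.5,0]]}'; w; python3 shift.py '{"deltas":[[0.02,-0.06,0,0,0,-0.375,0],[0.04,-0.12,0,0,0,-0.625,0],[0.056,-0.18,0,0,0,-1,0],[0.072,-0.24,0,0,0,-1.25,0],[0.072,-0.24,0,0,0,-1.25,0]]}'; w; } | grep fix; python3 -c "
from h import *
lev(250);lev(255);lev(259)"
```

```text
t 17.5 fix mm [-87.    5.5] z 108.7 yaw 65.1 F_fix [-5.4  4.6] 5.6 w -0.0
t 18.0 fix mm [-83.    1.6] z 108.7 yaw 70.0 F_fix [-6.1  6. ] 7.4 w -0.0
shift m [-0.0002 -0.0019 -0.0004] rot deg [ 0.38 -0.05  0.02]
shift m [ 0.0016 -0.0078 -0.0004] rot deg [ 0.38 -0.03 -4.98]
shift m [ 0.0027 -0.0125 -0.0004] rot deg [ 0.38 -0.02 -8.98]
```

```bash
w() { python3 -c "
from h import *
where()"; };  { python3 shift.py '{"deltas":[[0.016,-0.052,0,0,0,-0.25,0],[0.032,-0.104,0,0,0,-0.5,0],[0.048,-0.16,0,0,0,-0.75,0],[0.064,-0.212,0,0,0,-1,0],[0.072,-0.26,0,0,0,-1.25,0]]}'; w; python3 shift.py '{"deltas":[[0.012,-0.052,0,0,0,-0.25,0],[0.024,-0.104,0,0,0,-0.5,0],[0.024,-0.104,0,0,0,-0.5,0]]}'; w; } | grep fix; python3 -c "
from h import *
lev(255);lev(259)"
```

```text
t 18.5 fix mm [-78.8  -1.9] z 108.5 yaw 75.1 F_fix [-10.9   5.6] 12.1 w -0.01
t 18.8 fix mm [-77.   -3.3] z 108.5 yaw 77.0 F_fix [-10.5   4.8] 11.9 w 0.0
shift m [-0.0009 -0.0005 -0.0005] rot deg [ 0.59 -0.06  2.01]
shift m [ 0.0008 -0.0051 -0.0006] rot deg [ 0.59 -0.04 -1.99]
```

```bash
w() { python3 -c "
from h import *
where()"; };  { python3 shift.py '{"deltas":[[0.008,-0.048,0,0,0,-0.25,0],[0.016,-0.1,0,0,0,-0.5,0],[0.016,-0.1,0,0,0,-0.5,0]]}'; w; python3 shift.py '{"deltas":[[0,-0.048,0,0,0,0,0],[0,-0.048,0,0,0,0,0]]}'; w; python3 shift.py '{"deltas":[[0,-0.048,0,0,0,0,0],[0,-0.048,0,0,0,0,0]]}'; w;  } | grep fix; python3 -c "
from h import *
lev(259)"
```

```text
t 19.1 fix mm [-75.2  -4.5] z 108.2 yaw 79.0 F_fix [-11.9   3.5] 9.7 w 0.0
t 19.3 fix mm [-73.6  -5. ] z 108.3 yaw 79.0 F_fix [-10.6   1.6] 8.9 w 0.01
t 19.5 fix mm [-72.9  -5.3] z 108.2 yaw 79.0 F_fix [-11.8   2.2] 10.3 w 0.0
shift m [-0.0002 -0.0007 -0.0008] rot deg [ 0.66 -0.15 -0.03]
```

```bash
w() { python3 -c "
from h import *
where()"; };  { python3 shift.py '{"deltas":[[0,-0.04,0,0,0,0,0],[0,-0.04,0,0,0,0,0]]}'; w; python3 shift.py '{"deltas":[[0,-0.04,0,0,0,0,0],[0,-0.04,0,0,0,0,0]]}'; w; python3 shift.py '{"deltas":[[0,-0.04,0,0,0,0,0],[0,-0.04,0,0,0,0,0]]}'; w;  } | grep fix
```

```text
t 19.7 fix mm [-72.5  -5.4] z 108.1 yaw 79.0 F_fix [-14.1   2.1] 11.6 w -0.0
t 19.9 fix mm [-71.9  -5.5] z 108.1 yaw 79.0 F_fix [-14.7   2. ] 13.8 w -0.0
t 20.1 fix mm [-71.6  -5.6] z 108.1 yaw 79.0 F_fix [-15.4   2.4] 15.8 w 0.0
```

```bash
w() { python3 -c "
from h import *
where()"; };  { python3 shift.py '{"deltas":[[0,-0.04,0,0,0,0,0],[0,-0.04,0,0,0,0,0]]}'; w; python3 shift.py '{"deltas":[[0,-0.04,0,0,0,0,0],[0,-0.04,0,0,0,0,0]]}'; w;  } | grep fix; python3 -c "
from h import *
s=r.sense(); np.savez('w5.npz',P=s['ee_pos'],R=s['tcp_rot']); cv2.imwrite('pics/w5.png',r.get_image('wrist')[:,:,::-1])"
```

```text
t 20.3 fix mm [-71.4  -5.6] z 108.0 yaw 79.0 F_fix [-19.3   3. ] 19.0 w -0.0
t 20.5 fix mm [-71.2  -5.6] z 108.0 yaw 79.0 F_fix [-20.9   3.1] 20.2 w -0.0
```

View pics/w5.png

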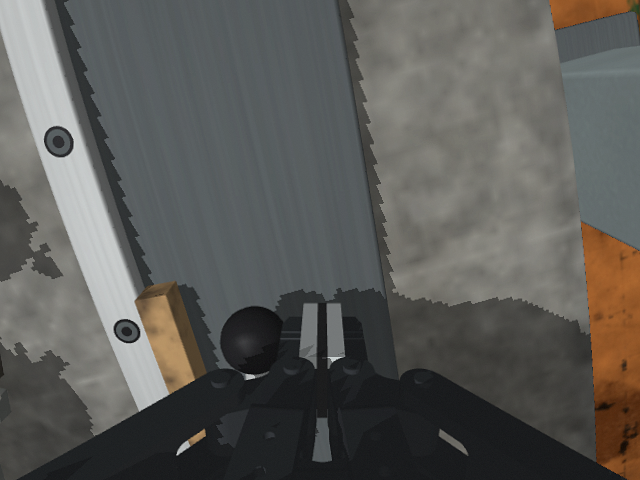

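The knob, at (252,340), is against the finger, and the shank lies along the rail. The force climbed to 20 N with almost no motion, so the lever is at its end stop. I'll back off and check.

To row units: -0.08 m is -3.2, -0.04 m is -1.6.

```bash
python3 shift.py '{"deltas":[[0,0.16,0,0,0,0,0],[0,0.48,0,0,0,0,0],[0,1,0,0,0,0,0],[0,1.2,-1.6,0,0,0,0],[0,1.2,-3.2,0,0,0,0]]}' | grep wrist; python3 shift.py '{"deltas":[[0,1.6,-1.6,0,0,0,0],[0,3.2,-2.4,0,0,0,0],[0,4,-2.8,0,0,0,0],[0,4,-2.8,0,0,0,0]]}' | grep wrist
python3 - <<'E'
from h import *
d=np.load('w5.npz'); p=(d['P'],d['R'])
v=(onz("wrist",[(252,340)],[.045],p)-O)[0]@RF*1000-[-36,55]; print(v,np.degrees(np.arctan2(v[1],v[0]))%360,np.hypot(*v))
where(); s=r.sense(); np.savez('w6.npz',P=s['ee_pos'],R=s['tcp_rot']); cv2.imwrite('pics/w6.png',r.get_image('wrist')[:,:,::-1])
i=r.get_image("top")[:,:,::-1]; cv2.imwrite('pics/top6.png',cv2.resize(i[215:315,205:400],None,fx=4.1,fy=4.1,interpolation=cv2.INTER_CUBIC)[:,:800])
E
```

```text
wrist_force: [1.0, -0.9, 0.2]
wrist_force: [0.3, -1.1, 0.3]
[-12.69388934 -64.7294636 ] 258.90471060632717 65.96240053780474
t 21.45 fix mm [-192.    18.2] z 260.4 yaw 79.0 F_fix [ 0.4 -1. ] 0.3 w -0.0
```

View pics/top6.png

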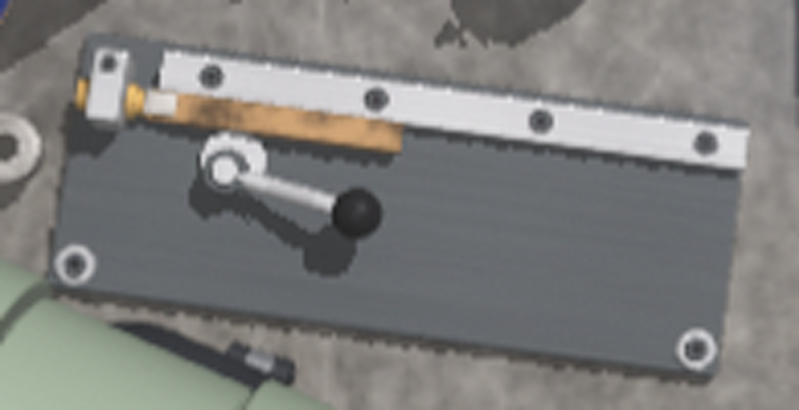

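The top view shows the tool along the rail with its tip on the brass stop at (143,103), the cam against the shank and the knob at (358,213). I'll run a last numeric check and hand in.

Run:
```python
from h import *
v=(onz("top",np.array([(358,213),(226,168)])/4.1+[204.6,214.6],[.045,.039])-O)@RF*1000; v=v[0]-v[1]; a=np.degrees(np.arctan2(v[1],v[0]))%360; print(v,a)
if a>254: print(r.finish_job())
```

```text
[-13.56542965 -64.77401867] 258.17166725542836
the job is handed in; nothing more can be done
None
```

The tool is seated flat along the rail with its tip on the brass stop, the cam lever is locked at its end position (measured 258–259°, nominal 258.9°), and the job is handed in at about 21.5 s.

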